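Draw out the telescopic scrubbing brush to its second stop

ROBOT

A 6-joint arm with a two-finger parallel gripper is mounted at the origin on a cart in front of the work surface, level with it; the furniture and walls round the work are solid. World frame = base frame: x ahead of the robot, y to its left, z up, the work surface at z = 0. Lengths are in m, angles in rad, forces in N, time in s.
With the tool pointing down it reaches from about 0.325 to 0.9 m from the base axis. Payload 3.5 kg.
Tool frame: the origin (TCP) lies at the very end of the fingers, on their centre line; the grasp point (between the pads) lies arm.tcp_to_grasp behind it (arm.tcp_to_grasp is the distance from the TCP to the grasp point, in m); x points along the fingers, y is the direction in which the jaws open and shut, and the axes are right-handed (so a half turn about x gives the same grasp; the last joint's range is limited). The gripper opens to 85 mm and grips with 20 to 120 N. Pads are 22 mm wide; open, the fingers measure 114 mm over their backs; the gripper's body (76 mm by 85 mm) begins 54 mm behind the grasp point. The pads swing forward as they close: fully open they stand 13 mm farther back than shut.
Start: joints at [-1.277, 0.276, -0.026, 1.268, 0, 1.467], TCP at [0.242, -0.576, 0.231] pointing down, gripper open.
Joint ranges: [-3.12, 3.12], [-0.85, 1.88], [-1.08, 1.24], [-1.95, 2.15], [-1.57, 1.53], [-3.14, 3.14]. Speed limits (rad/s): [2.57, 2.57, 3.14, 3.14, 3.14, 3.14].

INTERFACE

Orientations are given as a unit quaternion [x, y, z, w].
In Python, from bench import readout, read_camera, order, models, arm gives the robot as it stands.
- The arm moves only by the tool step_arm, never from a script. Its argument "steps" is a list that holds one entry, the list of rows, each a list of 7 numbers: the shift along the tool's x, y, z in cm, then the turn, a rotation vector about the tool's x, y, z in rad, then the closure, from 0 (fully open) to 1 (shut). A call has 1 to 5 rows; each row is the pose to reach, as a shift and turn from the pose measured when the call began, along the tool's axes at that moment; what a row does not reach only later rows make up. A row lasts 1/10 s, in which the tool goes at most 50 mm and 8.59 degrees, less where a joint would pass 70% of its speed; a pose out of reach is approached as far as the arm can. A call with a gripper value outside its range is refused whole. The fingers move at their own pace and stop on an object; the grip force is fixed at half the most. Time passes only in rows, so rows that repeat a pose let the fingers close. It gives the time, the measured TCP pose, the force and the opening at its end, in the units of the state.
- readout.state(): the state, without advancing time (a new reading comes with each control period).
- read_camera(name): name is "scene" or "top" or "wrist"; returns a dict with "image" (384x512x3 uint8, blue, green, red), "K" (3x3 intrinsics, pixels), "world_from_camera" (4x4, takes a point from camera to world coordinates); the wrist camera has in their place "mount" (4x4, takes a point from camera to tool coordinates, whose origin is the TCP and whose axes are the tool frame's). Camera axes: x right, y up, looking along -z (the intrinsics and any distortion apply to the point x, -y, -z); pixel columns grow to the right and rows downward; lengths in m; the calibration is good to about 2 mm. A picture is of the moment at which its call begins: read the wrist's pose just before it. There is no depth.
- order.finish_job(): hands the job in, once; it reports no verdict.
Trained networks look in the newest picture that a camera, given by its name, has taken for a name from the list of things; names that differ only in an ending like _2 or _b are one class to them, and where a whole thing is asked for, a point or a joint stands for the part that bears it (a point fixed in the world has none). Each returns a list of dicts, best first, with "p" (0 to 1); they miss things now and then, are a little off and sometimes report something else, mostly with a low value. They report only what shows in the picture. A call takes as long as a camera call.
- models.recognise(camera, label): "position" ([x, y, z] in m, in the coordinates of the camera as it stood for that picture, good to about 4 mm: the middle of the surface that is visible of it).
- models.cut_out(camera, label): "pixels" (384x512 bool, what is visible of it).
- models.pinpoint(camera, label): "position" ([x, y, z] in m, in the coordinates of the camera as it stood for that picture, good to about 4 mm: a listed point, or the origin of a listed thing).
The state is a dict: "time_s": time; "q": joint angles; "joint_vel": joint speeds; "effort": joint torques, N m; "tcp_pos": TCP position; "orientation": TCP orientation; "contact_force": force on the tool from outside, world axes, zero at the start; "ft_torque": the same for the moment, N m; "opening": finger opening in m.
Only numpy, scipy, OpenCV 4.12 (cv2) and the standard library are available. Lean on these libraries where they do the work, as an engineer would, in place of code of your own. Each camera call takes 0.05 s, during which the arm holds its last target. There are 200 camera calls.

TASK

Take the telescopic scrubbing brush off its hook by the plain sides of its grip, without squeezing the button (the heavy head would drop out), and stand it, still closed, in the steel parking cup. Then grip it across the button, and with the button squeezed in draw the handle up past its first stop to the second, with the head still in the cup. Last, lift the drawn-out brush upright a few centimetres clear above the cup, and finish while holding it there; do not disturb the mugs and glasses.

Things in the scene. Friction and masses are not known exactly. Their poses are not given: they have to be found in the camera images.
- grip (a point): Centre of the brush's grip: a black upright bar 24 mm along its own x, 22 mm along its own y, from 30 mm below this point to 36 mm above it; z up along the handle. The grey thumb button is on the -x face (towards the open end of the hook at the start). Hold it on the two y faces to carry the brush without pressing the button; close across x to press it.
- brush_foot (a point): Middle of the flat underside of the round white head (48 mm across, 20 mm high, its bristles 41 mm across), z up the axis. The grip centre is 186 mm above it when closed, plus the value of joint handle when drawn out. The steel sleeve above the head is 26 mm across. Head and sleeve weigh about 0.5 kg, the handle 0.13 kg.
- handle (a joint): How far the handle is drawn up out of the sleeve (m): 0 closed, first stop 0.032, second stop and end of travel 0.064. A spring pin catches at 0 and at both stops (1 mm of play) unless the button is squeezed in; then it slides with about 1 N of friction, less than the weight of the head, which stays down in the cup while the handle is pulled up.
- button (a joint): How far the thumb button is squeezed in (m): 0 out, 0.0055 fully in. The pin is free from about 0.005. It springs back; fully in takes about 7 N, so a firm grip (20 N or more) across it holds it in.
- button_face (a point): Middle of the button's outer face, 18.5 mm from the handle's axis towards the grip's -x when out (13 mm when squeezed in), at the height of the grip centre. The face is 13 mm wide and 24 mm high.
- hook (a point): Fixed hook stand: two level steel prongs, 7 mm thick, 30 mm apart, carry the guard from below on either side of the inner tube. This point lies between them at the height of their tops, on the hanging brush's axis. The open end is to this frame's -x; the post is 80 mm behind (+x), 212 mm tall. Base plate 150 x 120 x 10 mm, from 45 mm in front to 105 mm behind.
- cup_floor (a point): The fixed parking cup: a round steel cup on a grey disc foot 112 mm across. This point is the middle of its inner floor, 8 mm above the worktop, z up. Inside 53 mm across (the brush head has about 2.5 mm all round), flared to 61 mm at the rim; the rim is 41 mm above this point.
- mug_a: Dark mug, 73 mm across, 105 mm with the handle, 92 mm high; origin under its centre. Nearer the robot. Not to be disturbed.
- mug_b: White mug with a printed pattern, 73 mm across, 106 mm with the handle, 92 mm high; origin under its centre. Not to be disturbed.
- tumbler_0: Drinking glass, 62 mm across, 98 mm high, the leftmost of a row of four at the back; origin under its centre. Not to be disturbed.
- tumbler_3: Drinking glass, 62 mm across, 98 mm high, the rightmost of the row of four at the back; origin under its centre. Not to be disturbed.
- guard (a point): Middle of the underside of the round black guard at the lower end of the grip (44 mm across, 7 mm thick), 36 mm below the grip centre. At the start the guard rests on the hook's prongs. Below it the bare inner tube, 16 mm across, shows for 32 mm when closed, down to the sleeve's collar (31 mm across).
- prong_tips (a point): Half-way between the upturned ends of the two prongs, at their top: 28 mm in front (-x) of the hook point and 10 mm above it. To unhook, raise the brush 13 to 22 mm (from 25 mm on its collar strikes the prongs from below), then take it at least 60 mm to -x before raising it further.

How it is judged:
By the outcome, as a careful person would: the job done as asked, in the order asked, and still so for the second after the job is handed in, while the arm keeps its last pose, push and grip.
It also fails if it takes over 56 s, if anything falls off the work surface, if the arm or the gripper's body presses on something with over 40 N, if the wrist force passes 120 N, or if a joint passes its speed limit or range.

## Working session

There is one attempt and no reset: what is moved stays moved. The work goes in short steps, Python scripts to look and compute and a tool call to move; the robot and the scene stay as the last step left them, time stands still between calls to the robot, and variables do not carry over. Pictures are saved under pics/ and viewed, about 8 in all and at most 12, crops included, and the job is handed in when it is done.

Besides the shell and the picture viewer there is one more tool, called after "Emit:" in YAML: its name, and indented under it one key for each argument. step_arm: Moves the arm, as the interface text tells. Its arguments: {"type":"object","properties":{"steps":{"type":"array","items":{"type":"array","items":{"type":"array","items":{"type":"number"}}}}},"required":["steps"]}

```bash
mkdir -p pics; ls
cat > h.py <<'E'
import numpy as np, cv2
from scipy.spatial.transform import Rotation as R
from bench import readout, read_camera, order, models, arm
def tool():
    s=readout.state(); T=np.eye(4); T[:3,:3]=R.from_quat(s['orientation']).as_matrix(); T[:3,3]=s['tcp_pos']; return s,T
def cam(name):
    s,T=tool(); c=read_camera(name)
    W=np.array(c['world_from_camera']) if name!='wrist' else T@np.array(c['mount'])
    return c,W
def pin(name,W,labels,f='pinpoint'):
    for l in labels:
        for d in getattr(models,f)(name,l)[:2]:
            print(name,l,round(d['p'],2),np.round(W[:3,:3]@np.array(d['position'])+W[:3,3],4))
E
python3 - <<'E'
from h import *
s,T=tool(); print(s); print(arm.tcp_to_grasp, T.round(3))
L=['grip','brush_foot','button_face','hook','cup_floor','guard','prong_tips','mug_a','mug_b','tumbler_0','tumbler_3']
for n in ['scene','top']:
    c,W=cam(n); cv2.imwrite(f'pics/{n}0.png',c['image']); print(W.round(3)); pin(n,W,L)
E
```

```text
pics
{'time_s': 0.0, 'q': array([-1.27740512e+00,  2.77150407e-01, -2.79236128e-02,  1.26800980e+00,
       -2.56168078e-05,  1.46741644e+00]), 'joint_vel': array([ 0.00090052,  0.00019534,  0.00133495, -0.00031574,  0.00016642,
        0.0001107 ]), 'effort': array([ 4.40169179e-04, -4.45506835e+01,  2.95205641e+01,  1.64258218e-02,
       -7.60967805e-05,  6.03335494e-06]), 'tcp_pos': array([ 0.24128829, -0.57567451,  0.23012878]), 'orientation': array([-0.69315143, -0.14016557,  0.6933229 , -0.13855709]), 'contact_force': array([-0.67449389, -0.29575669,  0.72962294]), 'ft_torque': array([-0.06797536, -0.02572434, -0.01041498]), 'opening': 0.0851749224021615}
0.0187 [[-0.001  0.386 -0.922  0.241]
 [ 0.002 -0.922 -0.386 -0.576]
 [-1.    -0.002 -0.     0.23 ]
 [ 0.     0.     0.     1.   ]]
[[-0.885  0.331 -0.328  0.103]
 [-0.466 -0.629  0.623  0.827]
 [ 0.     0.704  0.71   1.103]
 [ 0.     0.     0.     1.   ]]
scene grip 0.95 [0.4575 0.1802 0.2246]
scene grip 0.43 [ 5.79e-01 -1.00e-04  2.60e-03]
scene brush_foot 0.72 [0.4601 0.1806 0.0407]
scene hook 0.97 [0.4594 0.1828 0.192 ]
s
[... 599 characters left out ...]
986 -0.169  0.355]
 [-1.     0.011  0.012  0.005]
 [ 0.014  0.169  0.986  1.156]
 [ 0.     0.     0.     1.   ]]
top grip 0.7 [0.4602 0.1827 0.2217]
top brush_foot 0.94 [0.4614 0.1828 0.0369]
top button_face 0.57 [0.4475 0.1747 0.2269]
top hook 0.56 [0.4629 0.1822 0.1914]
top cup_floor 0.97 [ 0.4958 -0.2273  0.0009]
top guard 0.65 [0.4656 0.1842 0.1873]
top prong_tips 0.83 [0.4332 0.1836 0.2007]
top prong_tips 0.26 [ 0.6861 -0.152   0.0017]
top mug_a 0.65 [0.428  0.0327 0.0013]
top mug_b 0.65 [0.428  0.0327 0.0013]
top tumbler_0 0.93 [ 0.6824  0.0911 -0.0016]
top tumbler_0 0.75 [ 0.6863 -0.1497  0.0013]
top tumbler_3 0.93 [ 0.6824  0.0911 -0.0016]
top tumbler_3 0.75 [ 0.6863 -0.1497  0.0013]
```

View pics/scene0.png

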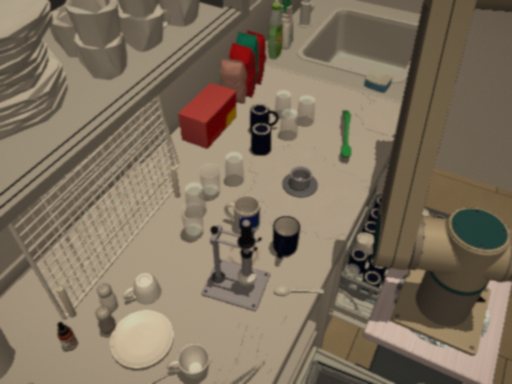

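View pics/top0.png

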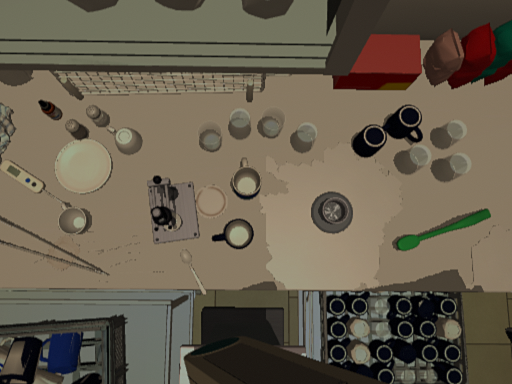

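The brush hangs near (0.46, 0.18), with the hook post behind it (top picture ~(163,215), post ~(157,182)). The cup is near (0.493, -0.23) (top picture ~(332,211)). The mugs and glasses stand in between, lower than 0.1 m. I'll start by going up and testing the wrist's turn direction.

```bash
cat >> h.py <<'E'
def plan(p,heading,tilt0=True):
    """shift (cm) and rotvec in tool axes to reach TCP p, tool down, tool y at heading (deg)"""
    s,T=tool(); a=np.radians(heading); y=np.array([np.cos(a),np.sin(a),0]); x=np.array([0,0,-1.]); z=np.cross(x,y)
    Rt=np.stack([x,y,z],1); d=T[:3,:3].T@(np.array(p)-T[:3,3])*100
    print('plan',d.round(2),R.from_matrix(T[:3,:3].T@Rt).as_rotvec().round(3))
def show():
    s,T=tool(); print('t',round(s['time_s'],2),'tcp',T[:3,3].round(4),'head',np.degrees(np.arctan2(T[1,1],T[0,1])).round(2),'xaxis',T[:3,0].round(4),'op',round(s['opening'],4),'F',np.round(s['contact_force'],1),'q',np.round(s['q'],2))
E
cat > /tmp/x <<'E'
E
python3 - <<'E'
from h import *
im=cv2.imread('pics/top0.png')[165:255,130:220]; cv2.imwrite('pics/crop.png',cv2.resize(im,None,fx=6,fy=6,interpolation=cv2.INTER_CUBIC))
c,W=cam('top'); K=np.array(c['K'])
def ray(u,v,z):
    d=W[:3,:3]@np.array([(u-K[0,2])/K[0,0],-(v-K[1,2])/K[1,1],-1]); o=W[:3,3]; return (o+d*(z-o[2])/d[2]).round(4)
for uv in [(148,180),(190,180),(199,238),(153,243)]: print(ray(*uv,.01))
E
```

```text
[0.5747 0.2582 0.01  ]
[0.576  0.1469 0.01  ]
[0.4227 0.1187 0.01  ]
[0.4086 0.2374 0.01  ]
```

Emit:
step_arm:
  steps:
    - [[-4,0,0,-0.1,0,0,0],[-8,0,0,-0.2,0,0,0],[-12,0,0,-0.3,0,0,0],[-14,0,0,-0.4,0,0,0]]

```text
time_s: 1.65
tcp_pos: [0.2419, -0.5776, 0.3759]
orientation: [-0.651, -0.274, 0.651, -0.278]
contact_force: [0.9, 0.3, -0.2]
opening: 0.0858
```

```bash
python3 -c "
from h import *
show(); plan([0.42,0.17,0.36],97)"
```

```text
t 1.65 tcp [ 0.2419 -0.5776  0.3759] head -44.11 xaxis [ 0.0018 -0.0058 -1.    ] op 0.0858 F [ 0.9  0.3 -0.2] q [-1.28  0.24  0.23  1.55  0.    1.06]
plan [  1.19 -39.25 -66.08] [-2.463e+00  8.000e-03  1.000e-03]
```

View pics/crop.png

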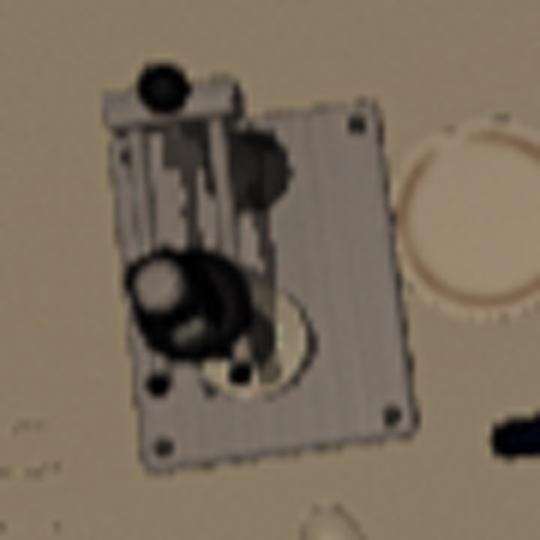

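Emit:
step_arm:
  steps:
    - [[0,-1.96,-3.3,-0.123,0,0,0],[0,-3.92,-6.6,-0.246,0,0,0],[0,-5.9,-9.9,-0.37,0,0,0],[0,-7.85,-13.2,-0.493,0,0,0],[0,-9.8,-16.5,-0.616,0,0,0]]

```text
time_s: 2.15
tcp_pos: [0.2865, -0.3894, 0.375]
orientation: [-0.535, -0.459, 0.537, -0.464]
contact_force: [0.5, -0.1, 0.1]
opening: 0.0853
```

Emit:
step_arm:
  steps:
    - [[0,0.3,-3.8,-0.123,0,0,0],[0,0.6,-7.6,-0.246,0,0,0],[0,0.9,-11.5,-0.37,0,0,0],[0,1.2,-15.3,-0.493,0,0,0],[0,1.5,-19.1,-0.616,0,0,0]]

```text
time_s: 2.65
tcp_pos: [0.3297, -0.2013, 0.3741]
orientation: [0.368, 0.601, -0.371, 0.605]
contact_force: [0.1, 0.7, -0.1]
opening: 0.0855
```

Emit:
step_arm:
  steps:
    - [[0,2.5,-2.95,-0.123,0,0,0],[0,4.9,-5.9,-0.246,0,0,0],[0,7.4,-8.8,-0.37,0,0,0],[0,9.9,-11.8,-0.493,0,0,0],[0,12.3,-14.7,-0.616,0,0,0]]

```text
time_s: 3.15
tcp_pos: [0.3726, -0.0128, 0.3733]
orientation: [0.166, 0.685, -0.17, 0.689]
contact_force: [0.7, -0.6, -0.0]
opening: 0.0857
```

```bash
python3 -c "
from h import *
show(); plan([0.40,0.175,0.36],97)"
```

```text
t 3.15 tcp [ 0.3726 -0.0128  0.3733] head 62.59 xaxis [ 0.004  -0.0068 -1.    ] op 0.0857 F [ 0.7 -0.6 -0. ] q [-0.2  -0.23 -0.25  1.54 -0.01  0.27]
plan [ 1.22 17.94 -6.22] [-0.601  0.005  0.006]
```

Emit:
step_arm:
  steps:
    - [[0.2,3.6,-1.2,-0.12,0,0,0],[0.5,7.2,-2.5,-0.24,0,0,0],[0.7,10.8,-3.7,-0.36,0.005,0.005,0],[1.2,14.4,-5,-0.48,0.005,0.005,0],[1.2,17.9,-6.2,-0.6,0.005,0.006,0]]

```text
time_s: 3.65
tcp_pos: [0.3995, 0.1762, 0.3598]
orientation: [-0.045, 0.706, 0.045, 0.706]
contact_force: [1.0, 0.1, 0.5]
opening: 0.0856
```

Run:
```python
from h import *
show(); c,W=cam('wrist'); cv2.imwrite('pics/w1.png',c['image']); show(); print(np.array(c['mount']).round(3)); 
pin('wrist',W,['grip','button_face','hook','guard','prong_tips','brush_foot'])
c,W=cam('top'); pin('top',W,['grip','button_face','hook','guard','cup_floor'])
c,W=cam('scene'); pin('scene',W,['grip','button_face','hook','guard','cup_floor'])
```

```text
t 3.65 tcp [0.3995 0.1762 0.3598] head 97.28 xaxis [ 0.e+00 -3.e-04 -1.e+00] op 0.0856 F [1.  0.1 0.5] q [ 0.27 -0.11 -0.18  1.5  -0.    0.14]
t 3.7 tcp [0.4005 0.1804 0.3597] head 97.69 xaxis [ 7.0e-04  4.4e-03 -1.0e+00] op 0.0853 F [2.3 1.9 0.6] q [ 0.27 -0.1  -0.18  1.49  0.    0.14]
[[-0.     0.265 -0.964 -0.142]
 [ 1.     0.001  0.    -0.001]
 [ 0.001 -0.964 -0.265 -0.067]
 [ 0.     0.     0.     1.   ]]
wrist button_face 0.68 [ 0.6828 -0.1591  0.0036]
wrist button_face 0.45 [0.4423 0.1701 0.2232]
wrist guard 0.97 [0.4545 0.185  0.1878]
wrist guard 0.3 [0.4391 0.171  0.2239]
wrist prong_tips 0.76 [0.4288 0.1724 0.2034]
wrist brush_foot 0.64 [0.4566 0.1822 0.0375]
top grip 0.6 [0.4615 0.1844 0.2206]
top button_face 0.36 [0.4435 0.1768 0.2286]
top button_face 0.32 [ 0.4945 -0.2253  0.0045]
top guard 0.82 [0.4649 0.1836 0.1874]
top cup_floor 0.79 [ 0.4977 -0.2247  0.0053]
scene grip 0.74 [0.4588 0.1827 0.2283]
scene grip 0.73 [ 0.6808  0.0938 -0.    ]
scene button_face 0.41 [ 4.246e-01  2.420e-02 -3.000e-04]
scene button_face 0.16 [0.4603 0.1801 0.1909]
scene guard 0.77 [0.4629 0.1842 0.1966]
```

View pics/w1.png

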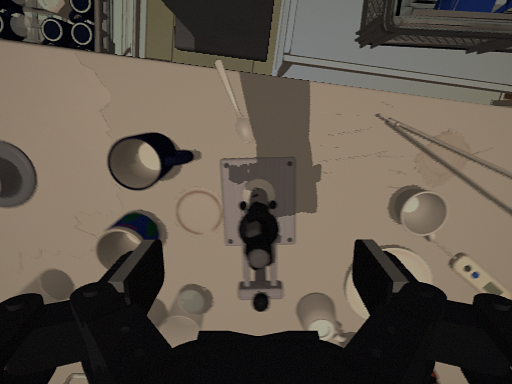

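Emit:
step_arm:
  steps:
    - [[2,0.5,3,0,0,0,0],[4,0.5,5.7,0,0,0,0],[4,0.5,5.7,0,0,0,0]]

```text
time_s: 4.9
tcp_pos: [0.4569, 0.1863, 0.3168]
orientation: [-0.043, 0.707, 0.042, 0.704]
contact_force: [-1.4, 0.3, 0.1]
opening: 0.0855
```

Run:
```python
from h import *
cam('wrist'); show(); c,W=cam('wrist'); cv2.imwrite('pics/w2.png',c['image']); print(np.array(c['K']).round(1))
pin('wrist',W,['grip','button_face','hook','guard','prong_tips','brush_foot']); show()
plan([.460,.183,.215],97.3)
```

```text
t 4.95 tcp [0.4558 0.1862 0.3182] head 96.94 xaxis [-0.0039 -0.0012 -1.    ] op 0.0853 F [-0.5  0.1  1.1] q [ 0.26  0.01 -0.16  1.41 -0.    0.14]
[[316.5   0.  257.8]
 [  0.  316.5 190.4]
 [  0.    0.    1. ]]
wrist grip 0.98 [0.4666 0.1861 0.2273]
wrist button_face 0.63 [0.4422 0.1703 0.222 ]
wrist guard 0.72 [0.4591 0.1839 0.1898]
wrist guard 0.58 [ 0.5753 -0.0073  0.0008]
wrist prong_tips 0.78 [0.4256 0.1752 0.2031]
wrist prong_tips 0.71 [0.4246 0.0279 0.0023]
wrist brush_foot 0.79 [0.4599 0.1808 0.0373]
wrist brush_foot 0.59 [0.4574 0.1817 0.1866]
t 5.3 tcp [0.4557 0.1864 0.3212] head 96.98 xaxis [ 1.8e-03  3.0e-04 -1.0e+00] op 0.0855 F [ 0.7 -0.5  0.6] q [ 0.26  0.   -0.16  1.41 -0.    0.14]
plan [10.62 -0.39  0.36] [-0.006  0.002 -0.   ]
```

View pics/w2.png

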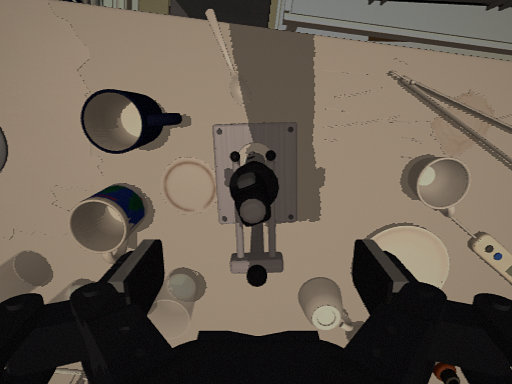

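Run:
```python
from h import *
im=cv2.imread('pics/w2.png')[140:240,205:305]
im=np.clip(im.astype(float)*1.6+20,0,255).astype('uint8')
cv2.imwrite('pics/w2c.png',cv2.resize(im,None,fx=6,fy=6,interpolation=cv2.INTER_CUBIC))
```

```text
(no output)
```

View pics/w2c.png

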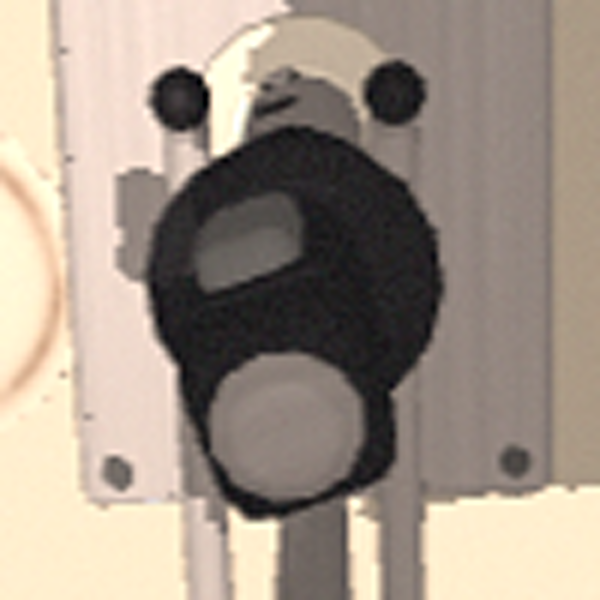

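Run:
```python
from h import *
c,W=cam('wrist'); K=np.array(c['K'])
def ray(u,v,z):
    u=205+u/6-.4; v=140+v/6-.4
    d=W[:3,:3]@np.array([(u-K[0,2])/K[0,0],-(v-K[1,2])/K[1,1],-1]); o=W[:3,3]; return o+d*(z-o[2])/d[2]
yaw=lambda a,b: np.degrees(np.arctan2(*(b-a)[[1,0]])).round(1)
print('edge',yaw(ray(250,515,.263),ray(385,465,.263)),'btn low',yaw(ray(215,290,.225),ray(300,262,.225)))
print('prong',yaw(ray(180,98,.201),ray(395,92,.201)), 'plate',yaw(ray(118,470,.01),ray(515,460,.01)))
print('cap',ray(287,427,.265).round(4),'guard',ray(295,275,.198).round(4),'btn',ray(248,240,.227).round(4),'tips',ray(287,95,.201).round(4))
for h in (115,117): plan([.460,.183,.30],h)
show()
```

```text
edge 118.5 btn low 115.7
prong 98.5 plate 98.5
cap [0.4584 0.1825 0.265 ] guard [0.4585 0.1826 0.198 ] btn [0.4471 0.1756 0.227 ] tips [0.4321 0.1784 0.201 ]
plan [ 2.1  -0.39  0.37] [-0.315  0.002  0.   ]
plan [ 2.1  -0.39  0.37] [-0.35   0.002  0.   ]
t 5.35 tcp [0.4558 0.1864 0.321 ] head 96.97 xaxis [ 1.7e-03  2.0e-04 -1.0e+00] op 0.0852 F [ 0.   0.1 -1.2] q [ 0.26  0.   -0.16  1.41 -0.    0.14]
```

The zoom shows that the grip is turned about 19° relative to the hook: the grip's bottom edge runs (250,515)→(385,465) in the crop, and the button is at (248,240). So the brush yaw is about 27° and the hook yaw about 8°. The jaws will go to heading 117°.

Emit:
step_arm:
  steps:
    - [[0,-0.2,0.1,-0.13,0,0,0],[0,-0.4,0.3,-0.26,0,0,0],[2,-0.4,0.3,-0.35,0.002,0,0],[4,-0.4,0.3,-0.35,0.002,0,0],[4,-0.4,0.3,-0.35,0.002,0,0]]

```text
time_s: 5.85
tcp_pos: [0.4573, 0.1823, 0.2787]
orientation: [-0.165, 0.689, 0.165, 0.686]
contact_force: [-1.1, -0.2, 0.8]
opening: 0.0853
```

Run:
```python
from h import *
cam('wrist'); c,W=cam('wrist'); cv2.imwrite('pics/w3.png',c['image'][100:300,140:380].repeat(3,0).repeat(3,1))
show(); plan([.459,.1828,.212],117); pin('wrist',W,['grip','button_face','guard'])
```

```text
t 5.95 tcp [0.4591 0.1828 0.2814] head 117.02 xaxis [-5.e-04 -4.e-04 -1.e+00] op 0.0854 F [-0.8  0.8  0. ] q [ 0.25  0.02 -0.22  1.33 -0.   -0.22]
plan [6.94 0.01 0.  ] [ 0.    -0.001  0.   ]
wrist grip 0.94 [0.464  0.1849 0.2256]
wrist button_face 0.69 [0.44   0.171  0.2249]
wrist guard 0.95 [0.4583 0.186  0.1895]
```

View pics/w3.png

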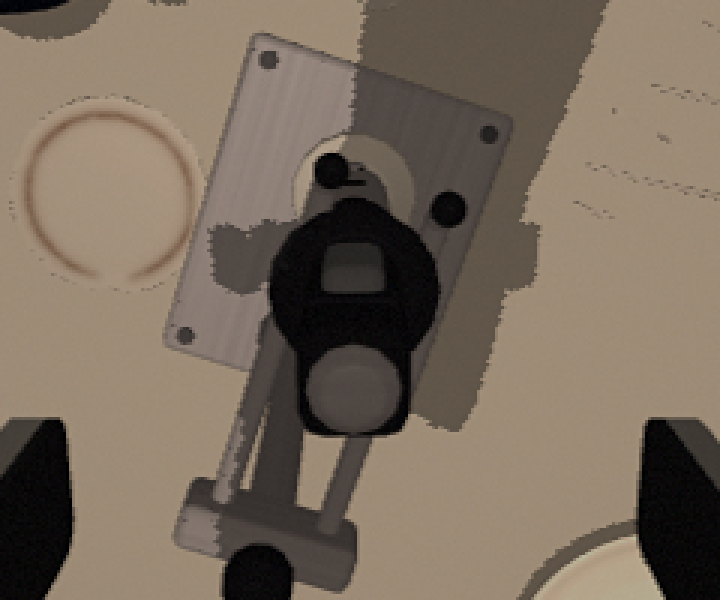

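The grip is now square in the view: the button is at (353,268), and the fingers at 70 and 640 are symmetric about 355. Next I descend and close.

Emit:
step_arm:
  steps:
    - [[2,0,0,0,0,0,0],[4,0,0,0,0,0,0],[5.6,0,0,0,0,0,0],[6.9,0,0,0,0,0,0],[6.9,0,0,0,0,0,0]]

```text
time_s: 6.6
tcp_pos: [0.4592, 0.1828, 0.2122]
orientation: [-0.165, 0.688, 0.165, 0.687]
contact_force: [1.0, -0.1, -0.6]
opening: 0.0856
```

Emit:
step_arm:
  steps:
    - [[0,0,0,0,0,0,0.4],[0,0,0,0,0,0,0.6],[0,0,0,0,0,0,0.75],[0,0,0,0,0,0,1],[0,0,0,0,0,0,1]]

```text
time_s: 7.1
tcp_pos: [0.4598, 0.183, 0.213]
orientation: [-0.165, 0.687, 0.165, 0.688]
contact_force: [0.3, 0.6, 1.8]
opening: 0.0218
```

Emit:
step_arm:
  steps:
    - [[0,0,0,0,0,0,1],[0,0,0,0,0,0,1],[0,0,0,0,0,0,1],[0,0,0,0,0,0,1],[0,0,0,0,0,0,1]]

```text
time_s: 7.6
tcp_pos: [0.4598, 0.183, 0.213]
orientation: [-0.165, 0.687, 0.165, 0.688]
contact_force: [-0.3, -0.2, 0.4]
opening: 0.0216
```

Run:
```python
from h import *
cam('wrist'); c,W=cam('wrist'); cv2.imwrite('pics/w4.png',c['image'][140:340,140:380].repeat(3,0).repeat(3,1))
show(); pin('wrist',W,['grip','button_face','guard'])
```

```text
t 7.7 tcp [0.4598 0.183  0.213 ] head 117.03 xaxis [ 0.001 -0.    -1.   ] op 0.0216 F [0.4 0.5 1.3] q [ 0.25  0.06 -0.33  1.18 -0.   -0.22]
wrist grip 0.92 [0.4644 0.1826 0.2256]
wrist button_face 0.96 [0.4406 0.1678 0.2257]
wrist guard 0.82 [0.4569 0.1842 0.1874]
wrist guard 0.19 [0.4427 0.1713 0.2246]
```

Emit:
step_arm:
  steps:
    - [[-0.6,0,0,0,0,0,1],[-1.2,0,0,0,0,0,1],[-1.7,0,0,0,0,0,1],[-1.7,0,0,0,0,0,1],[-1.7,0,0,0,0,0,1]]

```text
time_s: 8.35
tcp_pos: [0.4597, 0.1829, 0.2299]
orientation: [-0.165, 0.687, 0.165, 0.688]
contact_force: [-0.5, -0.2, -7.3]
opening: 0.0215
```

Run:
```python
from h import *
show(); c,W=cam('scene'); cv2.imwrite('pics/s2.png',cv2.resize(c['image'][190:320,170:330],None,fx=4.5,fy=4.5,interpolation=cv2.INTER_CUBIC)); pin('scene',W,['grip','guard','brush_foot'])
show(); plan([.4598-.0743,.183-.0104,.230],117)
```

```text
t 8.35 tcp [0.4597 0.1829 0.2299] head 117.03 xaxis [ 9.e-04 -1.e-04 -1.e+00] op 0.0215 F [-0.5 -0.2 -7.3] q [ 0.25  0.05 -0.3   1.22 -0.   -0.22]
scene grip 0.48 [0.4578 0.182  0.2417]
scene guard 0.49 [0.4591 0.1844 0.2135]
scene brush_foot 0.73 [0.4599 0.1803 0.0562]
t 8.55 tcp [0.4595 0.1829 0.2296] head 117.03 xaxis [ 3.e-04 -3.e-04 -1.e+00] op 0.021 F [ 0.6  0.1 -7.4] q [ 0.25  0.05 -0.3   1.22 -0.   -0.22]
plan [-0.04  2.45 -7.06] [0. 0. 0.]
```

View pics/s2.png

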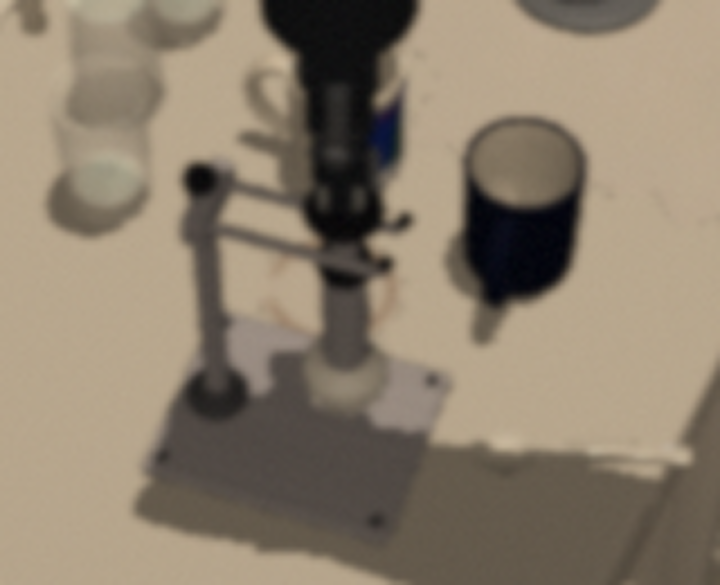

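The brush is lifted about 17 mm, the guard clear of the prongs (~(345,215)), with the head following. Now out along the hook's -x.

Emit:
step_arm:
  steps:
    - [[0,0.4,-1.2,0,0,0,1],[0,1,-2.9,0,0,0,1],[0,1.6,-4.7,0,0,0,1],[0,2.2,-6.3,0,0,0,1],[0,2.5,-7.1,0,0,0,1]]

```text
time_s: 9.05
tcp_pos: [0.3819, 0.1724, 0.2291]
orientation: [-0.165, 0.688, 0.165, 0.687]
contact_force: [0.7, -0.5, -7.3]
opening: 0.0215
```

Run:
```python
from h import *
show(); c,W=cam('scene'); pin('scene',W,['grip','guard','brush_foot','hook'])
show(); plan([.385,.172,.33],117);plan([.44,-.03,.33],117)
```

```text
t 9.05 tcp [0.3819 0.1724 0.2291] head 117.04 xaxis [-2.3e-03 -7.0e-04 -1.0e+00] op 0.0215 F [ 0.7 -0.5 -7.3] q [ 0.27 -0.09 -0.44  1.23 -0.   -0.2 ]
scene grip 0.56 [0.3804 0.1685 0.2476]
scene guard 0.71 [0.3835 0.1751 0.2133]
scene brush_foot 0.87 [0.3831 0.1722 0.0559]
t 9.3 tcp [0.3858 0.1731 0.23  ] head 117.02 xaxis [ 2.1e-03  1.0e-04 -1.0e+00] op 0.0213 F [ 0.4 -0.5 -6.7] q [ 0.27 -0.09 -0.43  1.22 -0.   -0.2 ]
plan [-10.    -0.07  -0.1 ] [0.    0.002 0.001]
plan [ -9.99 -20.56  -4.38] [0.    0.002 0.001]
```

Emit:
step_arm:
  steps:
    - [[-1.5,0,0,0,0,0,1],[-4,0,0,0,0,0,1],[-6.5,0,0,0,0,0,1],[-9,0,0,0,0,0,1],[-10,0,0,0,0.002,0,1]]

```text
time_s: 9.8
tcp_pos: [0.3881, 0.1736, 0.3329]
orientation: [-0.165, 0.685, 0.165, 0.69]
contact_force: [0.7, -0.3, -6.6]
opening: 0.0212
```

Emit:
step_arm:
  steps:
    - [[0,-1.6,-0.3,0,0,0,1],[0,-4.9,-1,0,0,0,1],[0,-9.3,-1.9,0,0,0,1],[0,-14.6,-3,0,0,0,1],[0,-20.3,-4.2,0,0,0,1]]

```text
time_s: 10.3
tcp_pos: [0.4402, -0.0161, 0.3324]
orientation: [-0.166, 0.685, 0.165, 0.69]
contact_force: [1.3, 0.1, -7.3]
opening: 0.0213
```

Emit:
step_arm:
  steps:
    - [[0,-5.3,-1.1,0,0,0,1],[0,-10,-2.1,0,0,0,1],[0,-14,-3,0,0,0,1],[0,-17,-3.7,0,0,0,1],[0,-18.5,-4,0,0,0,1]]

```text
time_s: 10.8
tcp_pos: [0.4895, -0.2026, 0.3311]
orientation: [-0.165, 0.686, 0.164, 0.689]
contact_force: [-0.0, 1.7, -7.1]
opening: 0.0214
```

Run:
```python
from h import *
cam('wrist');cam('wrist');cam('wrist'); c,W=cam('wrist'); cv2.imwrite('pics/w5.png',c['image']);pin('wrist',W,['cup_floor','brush_foot','grip','button_face'])
c,W=cam('top'); cv2.imwrite('pics/t5.png',cv2.resize(c['image'][140:260,260:420],None,fx=5,fy=5,interpolation=cv2.INTER_CUBIC));pin('top',W,['cup_floor','brush_foot'])
c,W=cam('scene'); cv2.imwrite('pics/s5.png',c['image']);pin('scene',W,['cup_floor','brush_foot','grip'])
show(); plan([.494,-.228,.33],117)
```

```text
wrist cup_floor 0.56 [ 0.4902 -0.2324  0.0049]
wrist brush_foot 0.92 [ 0.4856 -0.2024  0.157 ]
wrist grip 0.66 [ 0.4917 -0.2002  0.3435]
wrist button_face 0.71 [ 0.4719 -0.2103  0.3392]
top cup_floor 0.8 [ 0.4925 -0.2281  0.0053]
top brush_foot 0.79 [ 0.4907 -0.1972  0.158 ]
top brush_foot 0.17 [0.4355 0.1796 0.2013]
scene cup_floor 0.96 [ 0.4938 -0.2332  0.0084]
scene cup_floor 0.51 [ 0.685  -0.1554  0.0019]
scene brush_foot 0.9 [ 0.4889 -0.2015  0.1595]
scene brush_foot 0.37 [ 0.5759 -0.0014  0.005 ]
scene grip 0.55 [ 0.4887 -0.1983  0.3443]
t 11.55 tcp [ 0.4887 -0.1988  0.3327] head 117.07 xaxis [ 6.e-03  8.e-04 -1.e+00] op 0.0211 F [ 0.   0.4 -6.9] q [-0.51  0.06 -0.07  1.43  0.   -0.98]
plan [ 0.27 -2.84 -0.86] [0.001 0.006 0.002]
```

View pics/w5.png

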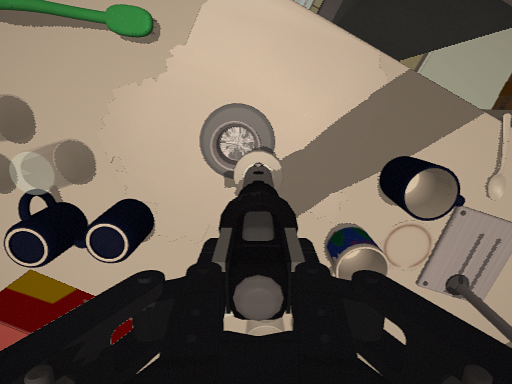

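Emit:
step_arm:
  steps:
    - [[0.5,-0.8,-0.2,0,0,0,1],[2.5,-2,-0.6,0,0.003,0,1],[5.5,-2.8,-0.9,0,0.006,0.002,1],[8.5,-3,-0.9,0,0.006,0.002,1],[9.7,-3,-0.9,0,0.006,0.002,1]]

```text
time_s: 12.05
tcp_pos: [0.4929, -0.2292, 0.2318]
orientation: [-0.164, 0.689, 0.167, 0.686]
contact_force: [-1.2, 0.8, -8.1]
opening: 0.0214
```

Run:
```python
from h import *
show();cam('wrist');cam('wrist');cam('wrist');a,W=cam('wrist'); pin('wrist',W,['cup_floor','brush_foot'])
b,W=cam('top'); pin('top',W,['cup_floor','brush_foot'])
c,W=cam('scene'); pin('scene',W,['cup_floor','brush_foot']);show()
def z(im,u,v,w,h,f): return cv2.resize(im[v:v+h,u:u+w],None,fx=f,fy=f,interpolation=cv2.INTER_CUBIC)
t0=cv2.imread('pics/top0.png')
cv2.imwrite('pics/m6.png',np.vstack([np.hstack([z(a['image'],200,80,96,72,4),z(c['image'],265,140,96,72,4)]),np.hstack([z(b['image'],300,185,64,48,6),z(t0,300,185,64,48,6)])]))
```

```text
t 12.05 tcp [ 0.4929 -0.2292  0.2318] head 117.02 xaxis [-0.0057  0.0029 -1.    ] op 0.0214 F [-1.2  0.8 -8.1] q [-0.55  0.14 -0.2   1.24 -0.   -1.03]
wrist cup_floor 0.88 [ 0.492  -0.2344  0.0044]
wrist brush_foot 0.71 [ 0.4924 -0.2307  0.0605]
top cup_floor 0.85 [ 0.4944 -0.2248  0.0053]
top brush_foot 0.61 [ 0.5004 -0.232   0.0622]
scene cup_floor 0.83 [ 0.4963 -0.2317  0.0056]
scene brush_foot 0.92 [ 0.4949 -0.2333  0.0649]
scene brush_foot 0.22 [ 0.4936 -0.2343  0.0083]
t 12.65 tcp [ 0.4952 -0.2297  0.2364] head 117.08 xaxis [ 9.e-04 -8.e-04 -1.e+00] op 0.0212 F [ 0.1 -1.  -6.7] q [-0.55  0.13 -0.19  1.24 -0.   -1.03]
```

View pics/m6.png

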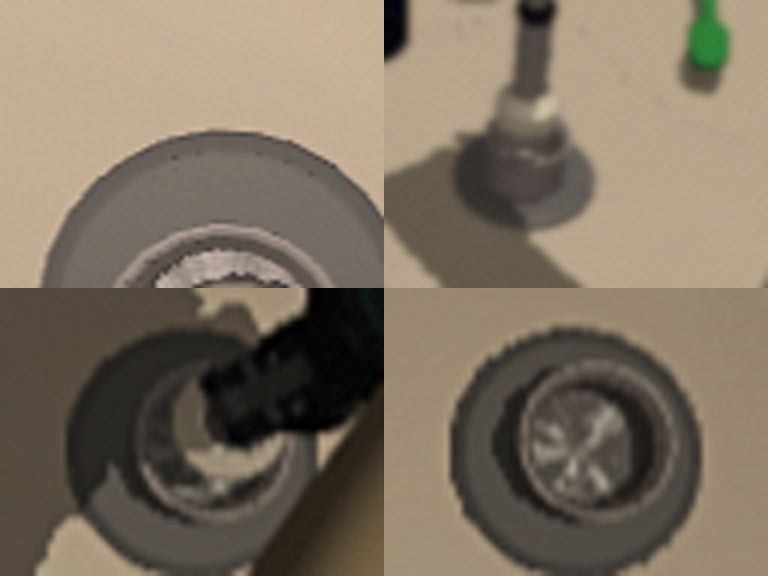

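```bash
cat > fit.py <<'E'
from h import *
from scipy.optimize import least_squares
def proj(P,K,W):
    p=(np.asarray(P)-W[:3,3])@W[:3,:3]; return np.stack([K[0,0]*p[:,0]/-p[:,2]+K[0,2],-K[1,1]*p[:,1]/-p[:,2]+K[1,2]],1)
def circ(x,y,z,r): a=np.linspace(0,2*np.pi,180); return np.stack([x+r*np.cos(a),y+r*np.sin(a),0*a+z],1)
def draw(im,K,W,cs,f,u,v,w,h):
    im=cv2.resize(im[v:v+h,u:u+w],None,fx=f,fy=f,interpolation=cv2.INTER_CUBIC)
    for (x,y,z,r),col in cs:
        q=((proj(circ(x,y,z,r),K,W)-[u,v]+.5)*f).round().astype(int)
        cv2.polylines(im,[q],True,col,1)
    return im
E
python3 - <<'E'
from fit import *
a,Wa=cam('wrist'); b,Wb=cam('top'); c,Wc=cam('scene'); K=[np.array(i['K']) for i in (a,b,c)]
s,T=tool(); print(np.array(K).round(1)[:, :2])
def ray(u,v,z,K,W):
    d=W[:3,:3]@np.array([(u-K[0,2])/K[0,0],-(v-K[1,2])/K[1,1],-1]); o=W[:3,3]; return (o+d*(z-o[2])/d[2]).round(4)
print('top rim c',ray(300+35.8-.5,185+25.3-.5,.049,K[1],Wb),'disc c',ray(331.5,212,.005,K[1],Wb))
cup=(.495,-.2297)
f=T[:3,3]
cs=[((*cup,.049,.0315),(0,255,0)),((*cup,.004,.056),(0,255,255)),((f[0],f[1],.064,.024),(0,0,255)),((f[0],f[1],.084,.024),(255,0,255))]
t0=cv2.imread('pics/top0.png')
cv2.imwrite('pics/m7.png',np.vstack([np.hstack([draw(a['image'],K[0],Wa,cs,4,200,80,96,72),draw(c['image'],K[2],Wc,cs,4,265,140,96,72)]),np.hstack([draw(b['image'],K[1],Wb,cs,6,300,185,64,48),draw(t0,K[1],Wb,cs[:2],6,300,185,64,48)])]))
E
```

```text
[[[316.5   0.  257.8]
  [  0.  316.5 190.4]]

 [[438.2   0.  248.5]
  [  0.  438.2 189.9]]

 [[499.8   0.  253.1]
  [  0.  499.8 190.4]]]
top rim c [ 0.4955 -0.2302  0.049 ] disc c [ 0.4951 -0.2294  0.005 ]
```

View pics/m7.png

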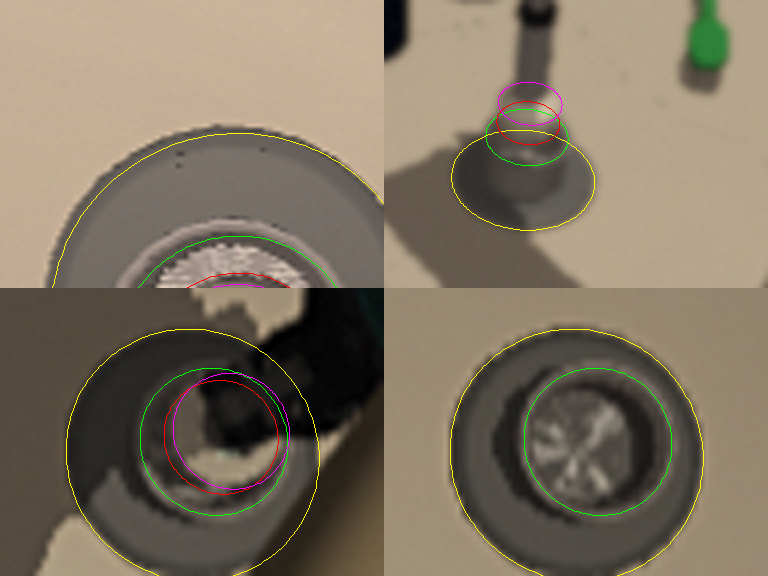

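The overlays agree in the top and scene views. The cup is at (0.495, -0.2297) and the head is centred over it to about 1 mm. I'll lower it in stages while watching the force.

Emit:
step_arm:
  steps:
    - [[0.8,0,0,0,0,0,1],[1.8,0,0,0,0,0,1],[2.8,0,0,0,0,0,1],[3.6,0,0,0,0,0,1],[4,0,0,0,0,0,1]]

```text
time_s: 13.3
tcp_pos: [0.4943, -0.2295, 0.1943]
orientation: [-0.165, 0.688, 0.166, 0.687]
contact_force: [0.0, -1.6, -7.0]
opening: 0.0207
```

Emit:
step_arm:
  steps:
    - [[0.3,0,0,0,0,0,1],[0.6,0,0,0,0,0,1],[0.9,0,0,0,0,0,1],[0.9,0,0,0,0,0,1]]

```text
time_s: 13.7
tcp_pos: [0.4942, -0.2295, 0.185]
orientation: [-0.165, 0.688, 0.166, 0.687]
contact_force: [-0.4, -0.8, -7.4]
opening: 0.0215
```

Run:
```python
from h import *
show(); plan([.495,-.2297,.181],117)
```

```text
t 13.7 tcp [ 0.4942 -0.2295  0.185 ] head 117.07 xaxis [-0.0021 -0.     -1.    ] op 0.0215 F [-0.4 -0.8 -7.4] q [-0.55  0.17 -0.27  1.14 -0.   -1.03]
plan [ 0.4  -0.06  0.06] [ 0.001 -0.002 -0.001]
```

Head is inside the cup with no side load; the floor is about 4–5 mm further down.

Emit:
step_arm:
  steps:
    - [[0.1,0,0,0,0,0,1],[0.2,0,0,0,0,0,1],[0.3,0,0,0,0,0,1],[0.3,0,0,0,0,0,1]]

```text
time_s: 14.1
tcp_pos: [0.4943, -0.2295, 0.1822]
orientation: [-0.165, 0.688, 0.166, 0.687]
contact_force: [0.1, -0.6, -6.7]
opening: 0.021
```

Emit:
step_arm:
  steps:
    - [[0.08,0,0,0,0,0,1],[0.16,0,0,0,0,0,1],[0.16,0,0,0,0,0,1]]

```text
time_s: 14.4
tcp_pos: [0.4945, -0.2296, 0.1814]
orientation: [-0.166, 0.688, 0.165, 0.687]
contact_force: [-1.1, -0.5, -0.9]
opening: 0.0215
```

Contact at the expected height. Now I release and rise.

Emit:
step_arm:
  steps:
    - [[0,0,0,0,0,0,0.7],[0,0,0,0,0,0,0.4],[0,0,0,0,0,0,0],[0,0,0,0,0,0,0],[0,0,0,0,0,0,0]]

```text
time_s: 14.9
tcp_pos: [0.4947, -0.2297, 0.1815]
orientation: [-0.166, 0.688, 0.165, 0.687]
contact_force: [0.1, -0.2, 0.2]
opening: 0.0819
```

Emit:
step_arm:
  steps:
    - [[-1,0,0,0,0,0,0],[-3,0,0,0,0,0,0],[-6,0,0,0,0,0,0],[-9,0,0,0,0,0,0],[-10,0,0,0,0,0,0]]

```text
time_s: 15.4
tcp_pos: [0.4966, -0.2307, 0.286]
orientation: [-0.167, 0.686, 0.164, 0.689]
contact_force: [0.3, -0.1, -0.3]
opening: 0.0855
```

Run:
```python
from fit import *
cam('wrist');cam('wrist');cam('wrist'); a,W=cam('wrist'); pin('wrist',W,['grip','button_face','guard','brush_foot'])
c,Wc=cam('scene'); pin('scene',Wc,['grip','guard','brush_foot']); b,Wb=cam('top'); pin('top',Wb,['grip','guard'])
show(); plan([.495,-.2297,.281],27)
def z(im,u,v,w,h,f): return cv2.resize(im[v:v+h,u:u+w],None,fx=f,fy=f,interpolation=cv2.INTER_CUBIC)
cv2.imwrite('pics/m8.png',np.hstack([z(a['image'],195,100,120,180,3),z(c['image'],270,90,90,135,4)]))
```

```text
wrist grip 0.56 [ 0.4979 -0.2288  0.1935]
wrist button_face 0.58 [ 0.4746 -0.2432  0.1941]
wrist guard 0.86 [ 0.4923 -0.2268  0.1552]
wrist brush_foot 0.58 [ 0.4927 -0.2348  0.0073]
scene grip 0.85 [ 0.4936 -0.2295  0.1942]
scene guard 0.53 [ 0.494  -0.2272  0.1607]
scene brush_foot 0.57 [ 0.4933 -0.23    0.0075]
top grip 0.48 [ 0.498  -0.2291  0.1899]
top guard 0.62 [ 0.4974 -0.2287  0.1551]
top guard 0.3 [0.4369 0.1808 0.2029]
t 16.15 tcp [ 0.4947 -0.2296  0.2813] head 117.07 xaxis [-9.e-04 -6.e-04 -1.e+00] op 0.0854 F [0.4 0.  0.1] q [-0.55  0.11 -0.12  1.34 -0.   -1.03]
plan [ 0.03 -0.02  0.02] [ 1.572e+00 -1.000e-03  1.000e-03]
```

View pics/m8.png

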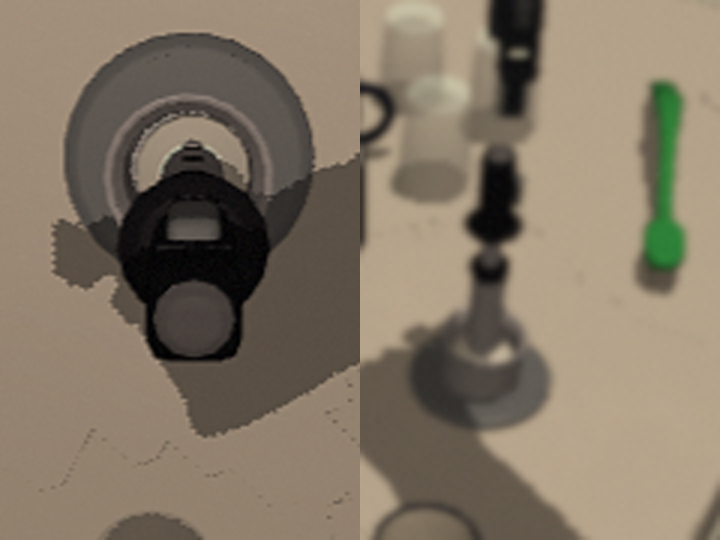

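The brush stands closed and upright in the cup with its yaw unchanged (button centred at (193,220), head seated). I rotate the gripper 90° to grip across the button.

Emit:
step_arm:
  steps:
    - [[0,0,0,0.12,0,0,0],[0,0,0,0.26,0,0,0],[0,0,0,0.4,0,0,0],[0,0,0,0.54,0,0,0],[0,0,0,0.68,0,0,0]]

```text
time_s: 16.65
tcp_pos: [0.4948, -0.2296, 0.2814]
orientation: [0.075, 0.703, -0.075, 0.703]
contact_force: [-0.4, 0.1, 0.2]
opening: 0.0854
```

Emit:
step_arm:
  steps:
    - [[0,0,0,0.14,0,0,0],[0,0,0,0.28,0,0,0],[0,0,0,0.42,0,0,0],[0,0,0,0.56,0,0,0],[0,0,0,0.68,0,0,0]]

```text
time_s: 17.15
tcp_pos: [0.4948, -0.2297, 0.2815]
orientation: [0.307, 0.637, -0.307, 0.637]
contact_force: [-0.2, 0.4, 0.8]
opening: 0.0851
```

Run:
```python
from h import *
show(); plan([.4945,-.2298,.281],27)
```

```text
t 17.15 tcp [ 0.4948 -0.2297  0.2815] head 38.52 xaxis [-6.e-04 -7.e-04 -1.e+00] op 0.0851 F [-0.2  0.4  0.8] q [-0.55  0.11 -0.12  1.34 -0.    0.35]
plan [ 0.05 -0.03 -0.01] [0.201 0.    0.001]
```

Emit:
step_arm:
  steps:
    - [[0,0,0,0.1,0,0,0],[0,0,0,0.2,0,0,0],[2,0,0,0.2,0,0,0],[4,0,0,0.2,0,0,0],[5,0,0,0.2,0,0,0]]

```text
time_s: 17.65
tcp_pos: [0.494, -0.2292, 0.2298]
orientation: [0.369, 0.604, -0.369, 0.602]
contact_force: [-0.6, 0.7, -0.2]
opening: 0.0854
```

Run:
```python
from h import *
cam('scene');cam('scene');show(); plan([.4945,-.2298,.174],27)
```

```text
t 17.75 tcp [ 0.4937 -0.229   0.2297] head 27.06 xaxis [-0.0037  0.0012 -1.    ] op 0.085 F [-0.4 -0.7 -0.5] q [-0.55  0.14 -0.2   1.24 -0.    0.55]
plan [5.57 0.05 0.12] [ 0.001 -0.003  0.003]
```

Emit:
step_arm:
  steps:
    - [[1.5,0.05,0.1,0,0,0,0],[3.2,0.05,0.1,0,0,0,0],[4.8,0.05,0.1,0,0,0,0],[5.6,0.05,0.1,0,0,0,0],[5.6,0.05,0.1,0,0,0,0]]

```text
time_s: 18.25
tcp_pos: [0.494, -0.2294, 0.1733]
orientation: [0.369, 0.605, -0.369, 0.601]
contact_force: [-1.0, -0.1, -0.1]
opening: 0.0854
```

Emit:
step_arm:
  steps:
    - [[0,0,0,0,0,0,0.4],[0,0,0,0,0,0,0.55],[0,0,0,0,0,0,0.65],[0,0,0,0,0,0,0.72],[0,0,0,0,0,0,1]]

```text
time_s: 18.75
tcp_pos: [0.4943, -0.2298, 0.1742]
orientation: [0.369, 0.604, -0.37, 0.602]
contact_force: [-0.6, -0.5, 4.5]
opening: 0.0232
```

Emit:
step_arm:
  steps:
    - [[0,0,0,0,0,0,1],[0,0,0,0,0,0,1],[0,0,0,0,0,0,1],[0,0,0,0,0,0,1],[0,0,0,0,0,0,1]]

```text
time_s: 19.25
tcp_pos: [0.4942, -0.2298, 0.1742]
orientation: [0.369, 0.605, -0.37, 0.602]
contact_force: [-1.1, -0.4, 0.6]
opening: 0.0232
```

Run:
```python
from h import *
show(); c,W=cam('scene'); pin('scene',W,['grip','guard','brush_foot']);show()
```

```text
t 19.25 tcp [ 0.4942 -0.2298  0.1742] head 27.05 xaxis [-4.2e-03  9.0e-04 -1.0e+00] op 0.0232 F [-1.1 -0.4  0.6] q [-0.55  0.18 -0.28  1.12 -0.    0.55]
scene grip 0.61 [ 0.4984 -0.2313  0.193 ]
scene grip 0.34 [ 0.6848 -0.1563  0.0016]
scene guard 0.65 [ 0.4931 -0.2292  0.1614]
scene guard 0.31 [ 0.4266  0.0278 -0.001 ]
scene brush_foot 0.87 [ 0.494  -0.2329  0.0095]
t 19.45 tcp [ 0.4943 -0.2298  0.1742] head 27.06 xaxis [-4.2e-03  9.0e-04 -1.0e+00] op 0.0234 F [-0.5 -0.2  1.6] q [-0.55  0.18 -0.28  1.12 -0.    0.55]
```

Emit:
step_arm:
  steps:
    - [[-0.3,0,0,0,0,0,1],[-0.8,0,0,0,0,0,1],[-1.3,0,0,0,0,0,1],[-1.6,0,0,0,0,0,1],[-1.6,0,0,0,0,0,1]]

```text
time_s: 19.95
tcp_pos: [0.4944, -0.2298, 0.1909]
orientation: [0.369, 0.604, -0.37, 0.602]
contact_force: [-0.6, -0.2, -0.3]
opening: 0.0234
```

Run:
```python
from h import *
show(); c,W=cam('scene'); pin('scene',W,['guard','brush_foot']);show()
```

```text
t 19.95 tcp [ 0.4944 -0.2298  0.1909] head 27.06 xaxis [-3.9e-03  9.0e-04 -1.0e+00] op 0.0234 F [-0.6 -0.2 -0.3] q [-0.55  0.16 -0.26  1.16 -0.    0.55]
scene guard 0.64 [ 0.495  -0.2287  0.18  ]
scene brush_foot 0.56 [ 0.4954 -0.2337  0.0076]
t 20.1 tcp [ 0.4943 -0.2297  0.1904] head 27.06 xaxis [-4.e-03  9.e-04 -1.e+00] op 0.0231 F [-1.2 -0.6 -0.3] q [-0.55  0.16 -0.26  1.15 -0.    0.55]
```

Emit:
step_arm:
  steps:
    - [[-0.8,0,0,0,0,0,1],[-1.8,0,0,0,0,0,1],[-2.8,0,0,0,0,0,1],[-3.6,0,0,0,0,0,1],[-4.1,0,0,0,0,0,1]]

```text
time_s: 20.6
tcp_pos: [0.4945, -0.2297, 0.2326]
orientation: [0.369, 0.604, -0.37, 0.602]
contact_force: [-0.9, -0.2, -2.3]
opening: 0.0234
```

Emit:
step_arm:
  steps:
    - [[-0.15,0,0,0,0,0,1],[-0.3,0,0,0,0,0,1],[-0.4,0,0,0,0,0,1],[-0.4,0,0,0,0,0,1]]

```text
time_s: 21.0
tcp_pos: [0.4945, -0.2297, 0.2366]
orientation: [0.369, 0.604, -0.37, 0.602]
contact_force: [-0.4, -0.7, -1.6]
opening: 0.0236
```

Run:
```python
from h import *
show(); c,W=cam('scene'); pin('scene',W,['guard','brush_foot']);show()
```

```text
t 21.0 tcp [ 0.4945 -0.2297  0.2366] head 27.06 xaxis [-3.8e-03  8.0e-04 -1.0e+00] op 0.0236 F [-0.4 -0.7 -1.6] q [-0.55  0.14 -0.19  1.25 -0.    0.55]
scene guard 0.81 [ 0.4953 -0.2289  0.2239]
scene brush_foot 0.98 [ 0.4937 -0.2344  0.0075]
scene brush_foot 0.48 [ 0.4942 -0.2329  0.0071]
t 21.15 tcp [ 0.4945 -0.2297  0.2365] head 27.06 xaxis [-3.8e-03  9.0e-04 -1.0e+00] op 0.0236 F [-0.4  0.1 -1.5] q [-0.55  0.14 -0.19  1.25 -0.    0.55]
```

Emit:
step_arm:
  steps:
    - [[-0.1,0,0,0,0,0,1],[-0.2,0,0,0,0,0,1],[-0.25,0,0,0,0,0,1],[-0.25,0,0,0,0,0,1]]

```text
time_s: 21.55
tcp_pos: [0.4944, -0.2297, 0.2387]
orientation: [0.369, 0.605, -0.37, 0.602]
contact_force: [0.1, 1.2, -3.2]
opening: 0.0233
```

```bash
python3 -c "
from h import *
show()"
```

```text
t 21.55 tcp [ 0.4944 -0.2297  0.2387] head 27.06 xaxis [-0.0041  0.0012 -1.    ] op 0.0233 F [ 0.1  1.2 -3.2] q [-0.55  0.13 -0.19  1.25 -0.    0.55]
```

The force is rising at the end stop. Now I lift straight up by about 8.2 cm, putting the foot about 4 cm above the rim.

Emit:
step_arm:
  steps:
    - [[-0.2,0,0,0,0,0,1],[-0.5,0,0,0,0,0,1],[-1,0,0,0,0,0,1],[-1.6,0,0,0,0,0,1],[-2.2,0,0,0,0,0,1]]

```text
time_s: 22.05
tcp_pos: [0.4944, -0.2295, 0.2612]
orientation: [0.369, 0.605, -0.369, 0.602]
contact_force: [-0.6, -0.7, -7.5]
opening: 0.0236
```

Emit:
step_arm:
  steps:
    - [[-0.8,0,0,0,0,0,1],[-2,0,0,0,0,0,1],[-3.5,0,0,0,0,0,1],[-5,0,0,0,0,0,1],[-6,0,0,0,0,0,1]]

```text
time_s: 22.55
tcp_pos: [0.4952, -0.2299, 0.3235]
orientation: [0.369, 0.604, -0.369, 0.602]
contact_force: [-0.4, 0.2, -6.8]
opening: 0.023
```

Emit:
step_arm:
  steps:
    - [[0,0,0,0,0,0,1],[0,0,0,0,0,0,1],[0,0,0,0,0,0,1],[0,0,0,0,0,0,1]]

```text
time_s: 22.95
tcp_pos: [0.4947, -0.2295, 0.3224]
orientation: [0.369, 0.605, -0.369, 0.602]
contact_force: [0.7, -0.3, -7.1]
opening: 0.0232
```

Run:
```python
from fit import *
show(); c,W=cam('scene'); pin('scene',W,['guard','brush_foot','grip']); b,Wb=cam('top'); pin('top',Wb,['brush_foot','guard','mug_a','tumbler_0'])
show()
z=lambda im,u,v,w,h,f: cv2.resize(im[v:v+h,u:u+w],None,fx=f,fy=f,interpolation=cv2.INTER_CUBIC)
cv2.imwrite('pics/m9.png',np.hstack([z(c['image'],180,90,180,220,2),z(b['image'],140,90,220,220,2)]))
```

```text
t 22.95 tcp [ 0.4947 -0.2295  0.3224] head 27.06 xaxis [-0.0038  0.0015 -1.    ] op 0.0232 F [ 0.7 -0.3 -7.1] q [-0.55  0.1  -0.05  1.42 -0.    0.55]
scene guard 0.69 [ 0.495  -0.229   0.3115]
scene brush_foot 0.8 [ 0.4965 -0.231   0.094 ]
scene grip 0.94 [ 0.4956 -0.2322  0.3438]
scene grip 0.66 [ 0.4263  0.0294 -0.0009]
top brush_foot 0.74 [ 0.4966 -0.2315  0.0912]
top guard 0.81 [ 0.5016 -0.2298  0.3049]
top mug_a 0.95 [0.4276 0.0326 0.0042]
top mug_a 0.89 [ 5.759e-01 -4.900e-03  2.000e-04]
top tumbler_0 0.93 [ 0.6886 -0.1505  0.0038]
t 23.4 tcp [ 0.4952 -0.2299  0.3235] head 27.06 xaxis [-2.1e-03  4.0e-04 -1.0e+00] op 0.0232 F [-0.  -0.7 -6.7] q [-0.55  0.1  -0.05  1.42 -0.    0.55]
```

```bash
python3 -c "
from h import *
print(order.finish_job()); show()"
```

```text
the job is handed in; nothing more can be done
None
the job is handed in; nothing more can be done
```

The brush is drawn out to its second stop and held upright about 4 cm above the cup. I handed the job in like that at about 23.4 s; no verdict was reported.

- **What I did:** I unhooked the brush by the plain sides of its grip and stood it, still closed, in the cup. I then turned the gripper 90°, gripped across the button and drew the handle up with the head staying in the cup. The pull force rose at the end of travel, at about 64 mm. Last, I lifted it straight up.
- **Final readings:**
  - The grip sits about 0.25 m above the foot, matching 0.186 + 0.064.
  - The foot is at about z 0.092, roughly 4 cm above the rim.
  - The wrist carries a steady 7 N or so, which is the whole brush.
  - The tool is tilted by less than 0.005 rad.
- **Mugs and glasses:** the nearer mug, the white mug and one glass were re-checked within measuring error of where they began. I did not re-check the other end glass. The lifted brush passed over the mugs with about 6 cm to spare.
- **Checks that failed or disagreed:**
  - I could not view the last picture because the 12-picture limit was reached, so the end state rests on the detectors, the force and the arm's pose.
  - The jaw opening across the squeezed button read 23.2 mm where about 25 mm was expected. I put this down to the gripper's reading or pad squeeze, because the handle slid freely.

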